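# Dock the torch and close its click-stop end cap

## Robot

A 6-joint arm with a two-finger parallel gripper is mounted at the origin on the work surface. World frame = base frame: x ahead of the robot, y to its left, z up, the work surface at z = 0. Lengths are in mm, angles in rad, forces in N, time in s.
With the tool pointing down it reaches from about 350 to 775 mm from the base axis. Payload 7.3 kg.
Tool frame: the origin (TCP) lies midway between the tips of the shut fingers; the grasp point (between the pads) lies 19 mm behind it; z points along the fingers, y is the line along which they close (so a half turn about z gives the same grasp; the last joint's range is limited). The gripper opens to 92 mm and grips with 3 to 60 N. Pads are 19 mm wide; open, the fingers measure 130 mm over their backs; the gripper's body (75 mm by 190 mm) begins 47 mm behind the grasp point.
Start: joints at [-1.322, 0.342, 1.524, -0, 1.275, -0.146], TCP at [201.951, -484.624, 226.741] pointing down, gripper open.
Joint ranges: [-2.53, 2.53], [-0.77, 2.02], [0.04, 2.7], [-1, 4.14], [0.28, 2.66], [-3.11, 3.11]. Speed limits (rad/s): [2.57, 2.57, 3.14, 3.14, 3.14, 3.14].

## Interface

Orientations are given as [roll, pitch, yaw] about the fixed x, y, z axes, in that order (R = Rz(yaw) Ry(pitch) Rx(roll)).
In Python, from plant import bot gives the robot as it stands.
- The arm moves only by the tool jog_arm, never from a script. Its arguments are lists of equal length, an entry for each row: "dp": the shift along the tool's x, y, z in m, a list of three; "twist": the turn about the tool's z in degrees. A call has 1 to 10 rows; each row shifts and turns the commanded pose from where the row before left it, along the tool's axes as they then stand; what a row does not reach is not made up. A row lasts 1/8 s, in which the tool goes at most 62.5 mm and 10.7 degrees, less where a joint would pass 70% of its speed; a pose out of reach is approached as far as the arm can. A call is refused whole if a number of a shift passes 0.0625 or a number of a turn 10.7, either way. A call with a gripper value outside its range is refused whole. "jaw" is the finger opening in m, from 0 to 0.0918, set as the call begins (left out, the last holds). The fingers move at their own pace and stop on an object; the grip force is fixed at half the most. Time passes only in rows, so rows that do not move let the fingers close. It gives the time, the measured TCP pose, the force, the opening and the grip force at its end, in the units of the state.
- bot.get_obs(): the state, without advancing time (a new reading comes with each control period).
- bot.capture(name): name is "scene" or "top"; returns the picture (384x512x3 uint8, blue, green, red); there is no depth.
- bot.camera_params(name): a dict with "fx", "fy", "cx", "cy" (pixels), "k1" (the pictures are not rectified: a ray, as slopes to the right and down, at radius r is drawn at 1 + k1 r^2 times it, then the intrinsics apply), "R" (3x3) and "t" (3): a world point X has camera coordinates R X + t. Camera axes: x right, y down, z forward; pixel columns grow to the right and rows downward; lengths in mm; the calibration is good to about 2 mm. A picture is of the moment at which its call begins. camera_params takes no time and is no camera call.
- bot.close_job(): hands the job in; it is judged then, once.
Trained networks look in the newest picture that a camera, given by its name, has taken for a name from the list of things; names that differ only in an ending like _2 or _b are one class to them, and where a whole thing is asked for, a point or a joint stands for the part that bears it (a point fixed in the world has none). Each returns a list of dicts, best first, with "confidence" (0 to 1); they miss things now and then, are a little off and sometimes report something else, mostly with a low value. They report only what shows in the picture. A call takes as long as a camera call.
- bot.find_in(camera, label): "bbox" ([centre column, centre row, width, height] in pixels, round what is visible of it).
- bot.masks_of(camera, label): "pixels" (384x512 bool, what is visible of it) and "bbox" ([centre column, centre row, width, height] in pixels, round what is visible of it).
The state is a dict: "time": time; "joint_positions": joint angles; "dq": joint speeds; "tau": joint torques, N m; "tool_pos": TCP position; "tcp_rot": TCP orientation; "contact_force": force on the tool from outside, world axes, zero at the start; "moment": the same for the moment, N m; "grip_width": finger opening in mm; "finger_force": force on a finger pad.
Only numpy, scipy, OpenCV 4.12 (cv2) and the standard library are available. Lean on these libraries where they do the work, as an engineer would, in place of code of your own. Each camera call takes 0.05 s, during which the arm holds its last target. There are 200 camera calls.

## Task

Put the yellow torch, lens down and upright, fully home in the blue square dock on the peg board, gently because its lens is glass. Then, with it standing in the dock, screw its black end cap clockwise until it is tight and the ratchet clicks, and stop at that one click, before a second. Let go, and leave the other things on the shelf where they are.

Things in the scene. Friction and masses are not known exactly. Their poses are not given: they have to be found in the camera images.
- torch_center (a point): Yellow plastic torch (about 0.5 kg) standing loose on its lens, 132 mm tall. Point on its axis, 66 mm above its underside; z up the axis to the end cap, x, y square to the sides of the head. From below: square head 52 x 52 mm, 40 mm tall (fits the dock in any of four quarter turns), tapering to a round barrel 32 mm in diameter, then the end cap from 105 mm up.
- cap_grip (a point): Black square end cap with ribbed flats on top of the torch, 38 x 38 x 26 mm, free on all sides, a good hold for carrying too. Point: the cap's centre, on the torch's axis, 118 mm above its underside; x, y square to the flats, turning with the cap. A white mark on top lies along its x; it is in line with the red disc's mark until the ratchet slips.
- dock_floor (a point): Centre of the floor of the blue square dock, a block 92 x 92 mm fixed on the grey perforated peg board. Pocket 55.5 x 55.5 mm, 18 mm deep, chamfered mouth 18 mm above this point; x, y along its sides, z up. Height varies by 10 mm. With the torch home torch_center is 66 mm above it. Three 60 mm steel pegs stand on the board 162 mm from it towards its -y.
- thread (a joint): How far the cap's core is screwed on the thread, rad, clockwise from above positive, stop at 1.80; turns at about 0.1 N m. After the stop the soft seal gives a further 0 to 1.4 rad (not measured, differs each time) at about 0.15 N m; only then is the cap tight.
- vase: Small glass vase, 95 mm tall, 64 mm wide; origin under its centre.
- brush: Wooden clothes brush, 210 mm long; origin in its underside near the middle, x along it.
- opener: Steel bottle opener, 112 mm long, 4 mm thick, lying on the peg board between dock and pegs; origin in its underside.
- polish_tin: Round shoe polish tin with a red lid, 75 mm in diameter, 23 mm tall; origin under its centre.
- shoehorn: Green plastic shoehorn lying flat, 195 mm long, 6 mm thick; origin in its underside, x along it.
- cedar_block: Cedar block 70 x 45 x 22 mm; origin under its centre.
- torch: The torch itself: origin at the centre of its underside.
- panel: The fixed peg board, 220 x 280 mm, that carries the dock: origin 12 mm below its top face, 50 mm along -y from the dock's centre.
- telltale_top (a point): Top of the red disc, 20 mm wide, in the middle of the cap; 66 mm above torch_center, level with the cap, and 2 mm higher after each click. Cap tight: the torque peaks at about 0.33 N m as the cap slips 0.1 rad over its core, is nil at 0.2 rad, then it snaps on by itself to 0.39 rad: one click. Let go earlier, it falls back. The snap kicks the thread back by up to 0.2 rad, as it should.

How it is judged (in metres and radians):
On the way, in this order (a step that is already met when the one before it is completed fails the run):
1. the torch stands fully home in the dock (z of torch_center in the frame of dock_floor below 0.0685 m and horizontal distance between torch_center and dock_floor below 0.006 m and angle between torch_center's own z axis and vertical below 0.08 rad), for 0.2 s.
2. the cap is screwed tight and its ratchet has clicked (z of telltale_top in the frame of torch_center above 0.0675 m and value of joint thread above 1.5 rad and z of torch_center in the frame of dock_floor below 0.072 m), for 0.1 s.
At the end, for the whole second after the job is handed in: The torch stands upright (within 0.08 rad) and at rest in the dock, within 2.5 mm of fully down and 6 mm of its centre; the cap's thread is within 0.3 rad of its stop and the ratchet has clicked once (the red disc 1.5 to 3.1 mm higher than at the start) (all of step 1 and value of joint thread above 1.5 rad and z of telltale_top in the frame of torch_center between 0.0675 and 0.0691 m and linear speed of torch below 0.02 m/s); the robot touches nothing.
It fails at once if the torch is set down or pressed on the dock or peg board with more than 30 N while the cap is still loose, or with more than 60 N at any time ((contact force between torch and panel above 30 N and value of joint thread below 1.6 rad) or contact force between torch and panel above 60 N).
It fails at once if the ratchet is run on to a second click (z of telltale_top in the frame of torch_center above 0.0695 m).
It fails at once if the torch is tipped over (angle between torch_center's own z axis and vertical above 0.6 rad).
It fails at once if another thing on the shelf is disturbed by more than 30 mm (distance of any of vase, brush, opener, polish_tin, shoehorn, cedar_block from where it was at the start of the episode above 0.03 m).
It fails at once if the glass vase is tipped (angle between vase's own z axis and vertical above 0.3 rad).
It also fails if it takes over 58 s, if anything falls off the work surface, if the arm or the gripper's body presses on something with over 40 N, if the wrist force passes 120 N, or if a joint passes its speed limit or range.

## Working session

There is one attempt and no reset: what is moved stays moved. The work goes in short steps, Python scripts to look and compute and a tool call to move; the robot and the scene stay as the last step left them, time stands still between calls to the robot, and variables do not carry over. Pictures are saved under pics/ and viewed, at most 10 in all, crops included, and the job is handed in when it is done.

Besides the shell and the picture viewer there is one more tool, called after "Emit:" by a JSON object that holds its "method" and its "body", one argument or row to a line. jog_arm: Moves the arm, as the interface text tells. Its arguments: {"type":"object","properties":{"dp":{"type":"array"},"twist":{"type":"array"},"jaw":{"type":"number"}},"required":["dp","twist"]}

```bash
mkdir -p pics; ls; cat > h.py <<'E'
import numpy as np, cv2
from plant import bot
from scipy.optimize import least_squares
from scipy.spatial.transform import Rotation as Ro
def K(n): return bot.camera_params(n)
def proj(n,X,p=None):
    p=p or K(n); c=np.atleast_2d(X)@np.array(p["R"]).T+np.array(p["t"])
    s=c[:,:2]/c[:,2:]; s=s*(1+p["k1"]*(s**2).sum(1,keepdims=True))
    return s*[p["fx"],p["fy"]]+[p["cx"],p["cy"]]
def ray(n,uv,p=None):
    p=p or K(n); d=(np.array(uv,float)-[p["cx"],p["cy"]])/[p["fx"],p["fy"]]; s=d.copy()
    for _ in range(20): s=d/(1+p["k1"]*(s@s))
    R=np.array(p["R"]); t=np.array(p["t"]); return -R.T@t, R.T@np.append(s,1)
def atz(n,uv,z,p=None):
    o,d=ray(n,uv,p); return o+d*(z-o[2])/d[2]
E
python3 - <<'E'
from h import *
o=bot.get_obs(); print({k:np.round(v,3) for k,v in o.items()})
for n in("scene","top"):
    im=bot.capture(n); cv2.imwrite(f"pics/{n}0.png",im); p=K(n); print(n,{k:np.round(v,3).tolist() for k,v in p.items()}, -np.array(p["R"]).T@p["t"])
    for l in("torch","cap_grip","dock_floor","panel","vase","brush","opener","polish_tin","shoehorn","cedar_block","telltale_top"):
        try: print(l,[(np.round(r["bbox"]).tolist(),round(r["confidence"],2)) for r in bot.find_in(n,l)[:3]])
        except Exception as e: print(l,e)
E
```

```text
pics
{'time': np.float64(0.0), 'joint_positions': array([-1.322,  0.343,  1.525, -0.   ,  1.275, -0.146]), 'dq': array([ 0.001,  0.001,  0.   ,  0.   , -0.001,  0.   ]), 'tau': array([ -0.   , -43.124, -24.422,   0.072,   0.056,  -0.   ]), 'tool_pos': array([ 201.851, -484.203,  226.062]), 'tcp_rot': array([-3.14 , -0.   ,  0.395]), 'contact_force': array([0.494, 0.321, 0.448]), 'moment': array([-0.023,  0.013,  0.01 ]), 'finger_force': np.float64(0.0), 'grip_width': np.float64(91.737)}
scene {'fx': 407.771, 'fy': 407.771, 'cx': 256.437, 'cy': 185.03, 'k1': 0.03, 'R': [[0.673, 0.74, -0.01], [0.586, -0.541, -0.604], [-0.452, 0.4, -0.797]], 't': [-340.947, -277.669, 1565.112]} [1099.93874136 -524.02984964 1076.31217388]
torch [([307.0, 144.0, 19.0, 38.0], 0.86), ([237.0, 232.0, 118.0, 106.0], 0.34)]
cap_grip [([309.0, 130.0, 20.0, 13.0], 0.55)]
dock_floor [([236.0, 230.0, 120.0, 106.0], 0.93)]
panel [([240.0, 229.0, 113.0, 102.0], 0.95), ([338.0, 196.0, 47.0, 46.0], 0.47)]
vase [([149.0, 309.0, 23.0, 29.0], 0.7)]
brush [([338.0, 198.0, 45.0, 48.0], 0.88)]
opener [([229.0, 240.0, 31.0, 
[... 358 characters left out ...]
7, 'R': [[-0.011, -1.0, -0.01], [-0.995, 0.012, -0.104], [0.104, 0.009, -0.995]], 't': [-10.624, 544.518, 1337.131]} [ 402.51575165  -29.46138848 1386.2338231 ]
torch [([193.0, 196.0, 22.0, 21.0], 0.62)]
cap_grip [([189.0, 194.0, 18.0, 18.0], 0.52)]
dock_floor [([295.0, 180.0, 88.0, 75.0], 0.55)]
panel [([294.0, 179.0, 89.0, 71.0], 0.94)]
vase [([389.0, 161.0, 22.0, 15.0], 0.76)]
brush [([211.0, 140.0, 52.0, 16.0], 0.64)]
opener [([307.0, 170.0, 16.0, 28.0], 0.71)]
polish_tin [([390.0, 225.0, 21.0, 18.0], 0.86)]
shoehorn [([147.0, 229.0, 35.0, 46.0], 0.97)]
cedar_block [([155.0, 165.0, 20.0, 20.0], 0.73), ([391.0, 226.0, 19.0, 20.0], 0.73), ([146.0, 228.0, 32.0, 48.0], 0.27)]
telltale_top []
```

```bash
python3 - <<'E'
import cv2
a=cv2.imread("pics/scene0.png")[95:295,170:390]; cv2.imwrite("pics/s1.png",cv2.resize(a,None,fx=3,fy=3,interpolation=cv2.INTER_CUBIC)[:600])
a=cv2.imread("pics/top0.png")[125:255,170:350]; cv2.imwrite("pics/t1.png",cv2.resize(a,None,fx=4.4,fy=4.4,interpolation=cv2.INTER_CUBIC))
E
```

```text
(no output)
```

View pics/s1.png

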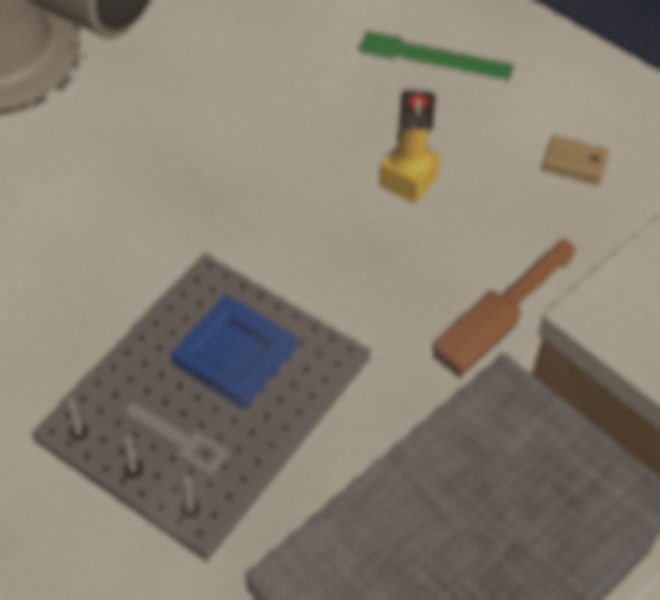

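View pics/t1.png

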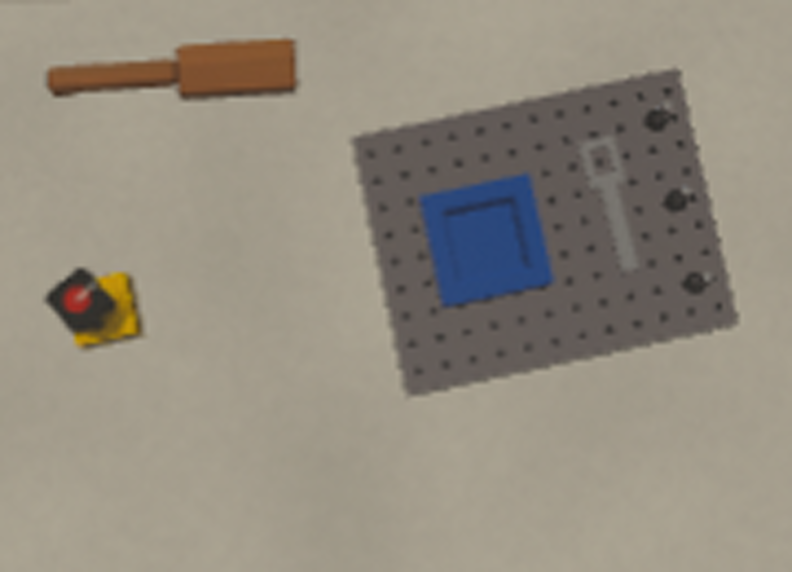

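```bash
cat > fit.py <<'E'
from h import *
S=4
def contours(im,kind,roi):
    x0,y0,x1,y1=roi; c=cv2.resize(im[y0:y1,x0:x1],None,fx=S,fy=S,interpolation=cv2.INTER_CUBIC)
    hsv=cv2.cvtColor(c,cv2.COLOR_BGR2HSV).astype(int); h,s,v=hsv[...,0],hsv[...,1],hsv[...,2]
    if kind=="blue": m=(h>95)&(h<130)&(s>110)
    red=((h<9)|(h>170))&(s>110)
    if kind=="cap": m=(v<100)&(s<110)|red
    if kind=="torch": m=(v<100)|red|((h>15)&(h<35)&(s>125))
    m=cv2.morphologyEx(m.astype(np.uint8),cv2.MORPH_CLOSE,np.ones((9,9)))
    k=max(cv2.findContours(m,0,cv2.CHAIN_APPROX_NONE)[0],key=cv2.contourArea)[:,0]
    return (k+.5)/S-.5+[x0,y0], cv2.contourArea(k.astype(np.int32))/S**2
def box(x,y,yaw,w,z0,z1):
    a=yaw+np.pi/4+np.arange(4)*np.pi/2; r=w/2**.5
    p=np.c_[x+r*np.cos(a),y+r*np.sin(a)]; return np.r_[np.c_[p,[z0]*4],np.c_[p,[z1]*4]]
def cyl(x,y,r,z):
    a=np.arange(24)*np.pi/12; return np.c_[x+r*np.cos(a),y+r*np.sin(a),[z]*24]
def sd(parts,n,pts,p):
    out=[]
    for P in parts:
        hull=cv2.convexHull(proj(n,P,p).astype(np.float32))
        out.append([cv2.pointPolygonTest(hull,(float(a),float(b)),True) for a,b in pts])
    return np.max(out,0)
E
cat > m.py <<'E'
from fit import *
ims={n:cv2.imread(f"pics/{n}0.png") for n in("scene","top")}; P={n:K(n) for n in ims}
B={n:contours(ims[n],"blue",r) for n,r in(("scene",(200,170,300,260)),("top",(250,150,310,210)))}
print({n:b[1] for n,b in B.items()})
f=lambda q:np.concatenate([sd([box(q[0],q[1],q[2],92,q[4],q[3])],n,B[n][0][::3],P[n]) for n in B])
x,y,_=atz("top",(280,180),25)
best=min((least_squares(f,[x,y,a,35,12],loss="soft_l1",f_scale=.5,x_scale=[5,5,.1,5,5],diff_step=1e-4) for a in(-.2,.2,.6,1.1)),key=lambda r:r.cost)
print("dock x y yaw ztop zbot",np.round(best.x,3),"rms",np.sqrt(np.mean(best.fun**2)))
for n in B: print(n,np.abs(sd([box(*best.x[:3],92,best.x[4],best.x[3])],n,B[n][0],P[n])).mean())
R={"scene":(285,115,330,170),"top":(175,180,208,212)}
T={n:contours(ims[n],"torch",R[n]) for n in R}; C={n:contours(ims[n],"cap",R[n]) for n in R}
print({n:(T[n][1],C[n][1]) for n in R})
def g(q):
    x,y,yh,yc,z0=q; cap=box(x,y,yc,38,z0+105,z0+131)
    parts=[box(x,y,yh,52,z0,z0+40),np.r_[box(x,y,yh,52,z0+39,z0+40),cyl(x,y,16,z0+56)],np.r_[cyl(x,y,16,z0+40),cyl(x,y,16,z0+110)],cap]
    return np.concatenate([np.r_[sd(parts,n,T[n][0][::2],P[n]),sd([cap],n,C[n][0][::2],P[n])] for n in R])
x,y,_=atz("top",(189,194),118)
best=min((least_squares(g,[x,y,a,b,0],loss="soft_l1",f_scale=.5,x_scale=[5,5,.1,.1,5],diff_step=1e-4) for a in(0,.4,.8,1.2) for b in(0,.4,.8,1.2)),key=lambda r:r.cost)
print("torch x y yawh yawc z0",np.round(best.x,3),"rms",np.sqrt(np.mean(best.fun**2)))
E
python3 m.py
```

```text
{'scene': 736.0625, 'top': 628.09375}
dock x y yaw ztop zbot [ 5.62433e+02 -8.86220e+01  1.95000e-01  3.49810e+01  3.49810e+01] rms 0.521781606037471
scene 0.4251229298189119
top 0.30002673994691004
{'scene': (422.03125, 126.15625), 'top': (257.34375, 131.9375)}
torch x y yawh yawc z0 [509.454 227.229   1.865   2.257   0.   ] rms 0.9617679427860467
```

```bash
cat >> fit.py <<'E'
def solve(f,starts,sc):
    sc=np.array(sc,float); best=None
    for s in starts:
        s=np.array(s,float)
        r=least_squares(lambda u:f(s+(u-100)*sc),np.full(len(s),100.),loss="soft_l1",f_scale=.4,diff_step=5e-4)
        if best is None or r.cost<best[0]: best=(r.cost,s+(r.x-100)*sc,np.abs(r.fun).mean())
    return best
E
python3 - <<'E'
s=open("m.py").read()
import re
s=re.sub(r"best=min\(\(least_squares\(f,.*","best=solve(f,[[x,y,a,35,15] for a in(-.2,.2,.6,1.1)],[5,5,.1,5,5])",s)
s=re.sub(r"best=min\(\(least_squares\(g,.*","best=solve(g,[[x,y,a,b,0] for a in(0,.4,.8,1.2) for b in(0,.4,.8,1.2)],[5,5,.1,.1,5])",s)
s=re.sub(r'np.round\(best.x,3\),"rms".*','np.round(best[1],3),best[2])',s); s=s.replace("best.x","best[1]")
s+="""
for n in R:
    q=best[1]; im=cv2.resize(ims[n],None,fx=4,fy=4,interpolation=cv2.INTER_CUBIC)
    for pts,c in((B[n][0],(0,0,255)),(T[n][0],(0,255,0)),(C[n][0],(255,0,255))):
        cv2.polylines(im,[((pts+.5)*4).astype(np.int32)],True,c,1)
    D=dq
    for X in(box(*D[:3],92,D[4],D[3]),box(q[0],q[1],q[2],52,q[4],q[4]+40),box(q[0],q[1],q[3],38,q[4]+105,q[4]+131)):
        cv2.polylines(im,[cv2.convexHull(((proj(n,X)+.5)*4).astype(np.int32))],True,(255,255,255),1)
    def crop(r): return cv2.resize(im[r[1]*4:r[3]*4,r[0]*4:r[2]*4],(390,295))
    ims[n]=np.hstack([crop((r:=R[n])),crop((200,170,300,260) if n=="scene" else (250,150,310,210))])
cv2.imwrite("pics/fit.png",np.vstack(list(ims.values())))
"""
s=s.replace("for n in B: print","dq=best[1]\nfor n in B: print")
open("m.py","w").write(s)
E
python3 m.py
```

```text
{'scene': 736.0625, 'top': 628.09375}
dock x y yaw ztop zbot [ 5.62412e+02 -8.85920e+01  1.95000e-01  3.47700e+01  3.47690e+01] 0.3644059704838133
scene 0.4217458825443597
top 0.2986807723828642
{'scene': (422.03125, 126.15625), 'top': (257.34375, 131.9375)}
torch x y yawh yawc z0 [ 5.08897e+02  2.28226e+02  3.13000e-01  6.85000e-01 -3.14700e+00] 0.74700153844589
```

View pics/fit.png

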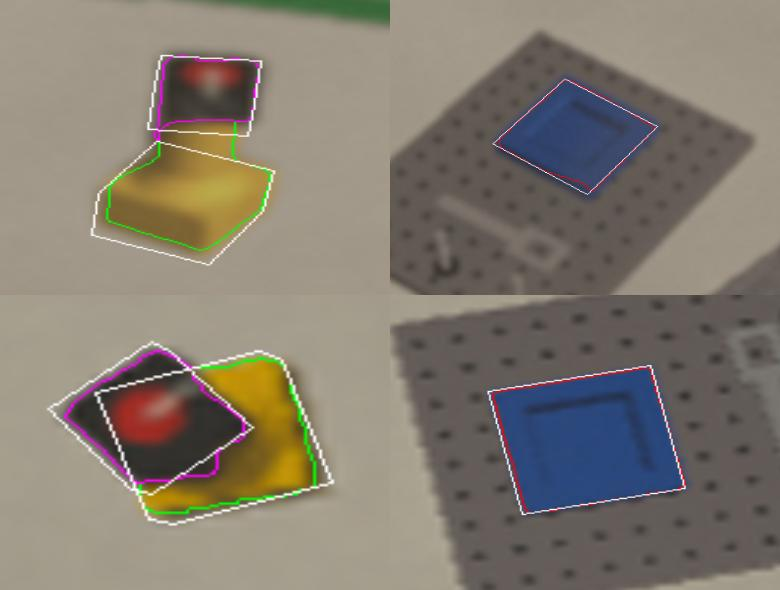

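```bash
python3 - <<'E'
s=open("fit.py").read()
s=s.replace("hsv=cv2","c=c.astype(int); d=c[...,0]-c[...,2]; c=c.astype(np.uint8); hsv=cv2")
s=s.replace("m=(h>95)&(h<130)&(s>110)","m=d>22")
s=s.replace("m=(v<100)&(s<110)|red","m=(v<112)&(d>-35)|red").replace("m=(v<100)|red|((h>15)&(h<35)&(s>125))","m=(v<112)|red|(d<-50)")
open("fit.py","w").write(s)
s=open("m.py").read()
s=s.replace("B[n][0][::3],P[n])","B[n][0][::3],P[n])-q[5+(n=='top')]",1).replace("35,15]","35,15,.2,.2]").replace(".1,5,5]",".1,5,5,.3,.3]")
s=s.replace("x,y,yh,yc,z0=q","x,y,yh,yc,z0=q[:5]").replace("T[n][0][::2],P[n])","T[n][0][::2],P[n])-q[5]").replace("C[n][0][::2],P[n])","C[n][0][::2],P[n])-q[6]").replace("a,b,0]","a,b,0,.3,.3]").replace(".1,.1,5]",".1,.1,5,.3,.3]")
open("m.py","w").write(s)
E
python3 m.py; python3 -c "
import cv2;a=cv2.imread('pics/scene0.png');b=cv2.imread('pics/top0.png')
print(a[212,247],a[226,250],a[230,270],b[180,280],b[170,250],a[140,340],a[148,308],a[132,305],b[230,250])"
```

```text
{'scene': 856.25, 'top': 668.5}
dock x y yaw ztop zbot [ 5.62904e+02 -8.84990e+01  2.04000e-01  3.54860e+01  3.54890e+01
 -8.53000e-01 -1.47000e-01] 0.35061509139849156
scene 0.8919414370487637
top 0.31503484578676033
{'scene': (477.65625, 136.84375), 'top': (271.09375, 137.15625)}
torch x y yawh yawc z0 [5.09765e+02 2.27896e+02 2.21000e-01 7.06000e-01 1.05500e+00 3.50000e-01
 4.15000e-01] 0.41860695297206757
[109  70  51] [105  71  58] [84 90 98] [123  70  42] [143 159 166] [140 155 164] [ 67 149 177] [46 53 57] [137 153 159]
```

View pics/fit.png

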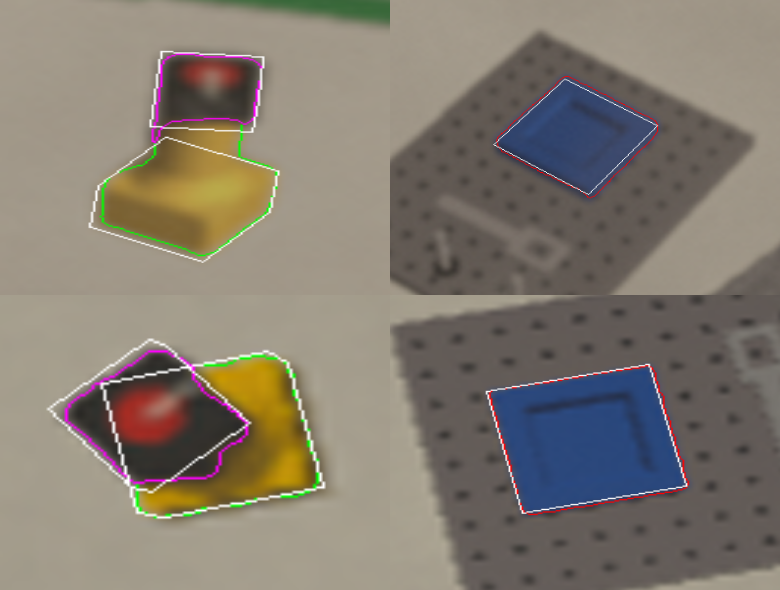

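```bash
cat > m2.py <<'E'
from fit import *
ims={n:cv2.imread(f"pics/{n}0.png") for n in("scene","top")}; P={n:K(n) for n in ims}
B={n:contours(ims[n],"blue",r)[0] for n,r in(("scene",(200,170,300,260)),("top",(250,150,310,210)))}
W={}
for n,r in(("scene",(175,172,298,288)),("top",(240,130,345,222))):
    x0,y0,x1,y1=r; v=cv2.resize(ims[n][y0:y1,x0:x1].max(2),None,fx=S,fy=S,interpolation=cv2.INTER_CUBIC)
    m=cv2.morphologyEx((v<132).astype(np.uint8),cv2.MORPH_OPEN,np.ones((9,9)))
    if n=="scene": # cut off the mat at lower right
        c=[k for k in cv2.findContours(m,0,1)[0]]
    k=max(cv2.findContours(m,0,cv2.CHAIN_APPROX_NONE)[0],key=cv2.contourArea)[:,0]; W[n]=(k+.5)/S-.5+[x0,y0]
    h,w=m.shape; ok=(k.min(1)>2)&(k[:,0]<w-3)&(k[:,1]<h-3); W[n]=W[n][ok]; print(n,len(k),ok.sum())
def rect(x,y,yaw,zt,zb,w=220,h=280,oy=-50):
    c,s=np.cos(yaw),np.sin(yaw); p=np.array([[a*w/2,b*h/2+oy] for a in(-1,1) for b in(-1,1)])@np.array([[c,s],[-s,c]])+[x,y]
    return np.r_[np.c_[p,[zt]*4],np.c_[p,[zb]*4]]
# q: x y yaw zboard, dockheight, biases
def f(q):
    o=[]
    for i,n in enumerate(B):
        o+=[sd([rect(*q[:3],q[3],q[3]-12)],n,W[n][::4],P[n])-q[5+i], sd([rect(*q[:3],q[3]+q[4],q[3],92,92,0)],n,B[n][::2],P[n])-q[7+i]]
    return np.concatenate(o)
x,y=562.5,-88.5
for hd in (0,9,18):
    r=solve(f,[[x,y,a,15,hd,0,0,0,0] for a in(.2,.2+np.pi)],[5,5,.1,5,5,.3,.3,.3,.3]); print(np.round(r[1],3),r[0],r[2])
# fixed dock heights
for hd in (6,12,18,20,24):
    r=solve(lambda q:f(np.insert(q,4,hd)),[[x,y,.2+np.pi*k,15,0,0,0,0] for k in(0,1)],[5,5,.1,5,.3,.3,.3,.3]); print(hd,np.round(r[1],3),r[0])
E
python3 m2.py
```

```text
scene 1023 1023
top 1058 1058
[ 5.62154e+02 -8.83060e+01  2.00000e-01  1.65290e+01  3.20040e+01
 -4.40000e-02  2.00000e-02  1.18700e+00  1.95000e-01] 52.04201078152899 0.32669850350314195
[ 5.62155e+02 -8.83060e+01  2.00000e-01  1.65270e+01  3.20090e+01
 -4.40000e-02  2.00000e-02  1.18700e+00  1.95000e-01] 52.041713014122756 0.3267015008755249
[ 5.62156e+02 -8.83040e+01  2.00000e-01  1.65260e+01  3.20120e+01
 -4.40000e-02  2.00000e-02  1.18700e+00  1.95000e-01] 52.04156844329415 0.3267108619938125
6 [ 5.62105e+02 -8.91960e+01  2.04000e-01  2.14990e+01  7.90000e-02
  1.63000e-01 -6.75000e-01 -1.95000e-01] 136.8189298434723
12 [ 5.62094e+02 -8.90200e+01  2.03000e-01  2.05840e+01  5.50000e-02
  1.38000e-01 -3.38000e-01 -1.01000e-01] 105.37704272857138
18 [ 5.62159e+02 -8.87590e+01  2.02000e-01  1.93910e+01  2.00000e-02
  1.05000e-01  2.70000e-02 -7.00000e-03] 79.13955711724513
20 [ 5.62183e+02 -8.86670e+01  2.02000e-01  1.89600e+01  9.00000e-03
  9.20000e-02  1.58000e-01  2.30000e-02] 72.05232467865319
24 [ 5.62235e+02 -8.84920e+01  2.01000e-01  1.80910e+01 -1.20000e-02
  6.70000e-02  4.45000e-01  8.30000e-02] 60.882760398499116
```

```bash
cat > plan.py <<'E'
from h import *
import sys, json
def plan(T,dyaw,N):
    o=bot.get_obs(); p=np.array(o["tool_pos"]); y0=o["tcp_rot"][2]; T=np.array(T,float)
    tw=round(-np.degrees(dyaw)/N,1); rows=[]; cur=p.copy()
    for i in range(N):
        Rm=Ro.from_euler("xyz",[np.pi,0,y0-np.radians(tw)*i]).as_matrix()
        want=p+(T-p)*(i+1)/N; d=np.round(Rm.T@(want-cur)/1000,4 if N<3 else 3); cur=cur+Rm@d*1000; rows.append(d.tolist())
    print("at",np.round(p,1),round(y0,3),"end",np.round(cur,1),"q",np.round(o["joint_positions"],2))
    for k in range(0,N,10): print(json.dumps(rows[k:k+10]),"tw",tw)
if __name__=="__main__":
    a=list(map(float,sys.argv[1:])); plan(a[:3],a[3],int(a[4]))
E
python3 plan.py 509.8 227.9 200 3.455 20
```

```text
at [ 202.  -484.6  226.7] 0.395 end [510.4 227.8 199.7] q [-1.32  0.34  1.52  0.    1.28 -0.15]
[[0.028, -0.027, 0.001], [0.032, -0.022, 0.002], [0.035, -0.016, 0.001], [0.038, -0.009, 0.001], [0.039, -0.003, 0.002], [0.038, 0.003, 0.001], [0.038, 0.011, 0.001], [0.035, 0.016, 0.002], [0.031, 0.023, 0.001], [0.028, 0.027, 0.001]] tw -9.9
[[0.022, 0.032, 0.002], [0.017, 0.035, 0.001], [0.01, 0.038, 0.001], [0.003, 0.038, 0.002], [-0.003, 0.039, 0.001], [-0.009, 0.038, 0.001], [-0.016, 0.035, 0.002], [-0.022, 0.032, 0.001], [-0.027, 0.028, 0.001], [-0.032, 0.022, 0.002]] tw -9.9
```

Emit:
{"method": "jog_arm", "body": {
  "dp": [
    [0.028, -0.027, 0.001],
    [0.032, -0.022, 0.002],
    [0.035, -0.016, 0.001],
    [0.038, -0.009, 0.001],
    [0.039, -0.003, 0.002],
    [0.038, 0.003, 0.001],
    [0.038, 0.011, 0.001],
    [0.035, 0.016, 0.002],
    [0.031, 0.023, 0.001],
    [0.028, 0.027, 0.001]
  ],
  "twist": [-9.9, -9.9, -9.9, -9.9, -9.9, -9.9, -9.9, -9.9, -9.9, -9.9],
  "jaw": 0.0918
}}

```text
time: 2.45
tool_pos: [356.1, -127.3, 213.9]
tcp_rot: [3.141, 0.001, 2.128]
contact_force: [0.6, -0.2, -0.2]
grip_width: 91.6
finger_force: 0.0
```

Emit:
{"method": "jog_arm", "body": {
  "dp": [
    [0.022, 0.032, 0.002],
    [0.017, 0.035, 0.001],
    [0.01, 0.038, 0.001],
    [0.003, 0.038, 0.002],
    [-0.003, 0.039, 0.001],
    [-0.009, 0.038, 0.001],
    [-0.016, 0.035, 0.002],
    [-0.022, 0.032, 0.001],
    [-0.027, 0.028, 0.001],
    [-0.032, 0.022, 0.002]
  ],
  "twist": [-9.9, -9.9, -9.9, -9.9, -9.9, -9.9, -9.9, -9.9, -9.9, -9.9]
}}

```text
time: 3.7
tool_pos: [510.8, 229.1, 199.7]
tcp_rot: [-3.141, 0.0, -2.427]
contact_force: [1.1, -1.2, 0.2]
grip_width: 91.7
finger_force: 0.0
```

Emit:
{"method": "jog_arm", "body": {
  "dp": [
    [0, 0, 0],
    [0, 0, 0]
  ],
  "twist": [0, 0]
}}

```text
time: 3.95
tool_pos: [510.0, 227.4, 199.4]
tcp_rot: [3.142, -0.001, -2.434]
contact_force: [-0.1, -0.0, 0.2]
grip_width: 91.7
finger_force: 0.0
```

```bash
python3 plan.py 509.8 227.9 140 0.0 2; python3 -c "
from h import *
o=bot.get_obs();print(o['tcp_rot'],o['contact_force'],o['moment'])"
```

```text
at [510.  227.4 199.4] -2.434 end [509.8 227.9 140. ] q [ 0.28  0.43  1.47 -0.    1.24 -2.  ]
[[-0.0001, 0.0003, 0.0297], [-0.0001, 0.0002, 0.0297]] tw -0.0
[ 3.14158869e+00 -1.01970863e-03 -2.43406911e+00] [-0.09524872 -0.02324542  0.17116911] [ 0.13550853 -0.09559737 -0.00310935]
```

Emit:
{"method": "jog_arm", "body": {
  "dp": [
    [0, 0.0005, 0.05],
    [0, 0, 0.03],
    [0, 0, 0.0204],
    [0, 0, 0]
  ],
  "twist": [0, 0, 0, 0]
}}

```text
time: 4.45
tool_pos: [508.9, 226.8, 98.3]
tcp_rot: [3.14, -0.003, -2.435]
contact_force: [0.1, -0.3, 0.2]
grip_width: 92.1
finger_force: 0.0
```

Emit:
{"method": "jog_arm", "body": {
  "dp": [
    [0, 0, 0],
    [0, 0, 0],
    [0, 0, 0],
    [0, 0, 0],
    [0, 0, 0],
    [0, 0, 0]
  ],
  "twist": [0, 0, 0, 0, 0, 0],
  "jaw": 0.0
}}

```text
time: 5.2
tool_pos: [510.3, 228.1, 99.4]
tcp_rot: [-3.141, 0.0, -2.432]
contact_force: [1.6, -0.5, -0.7]
grip_width: 38.0
finger_force: 30.0
```

Emit:
{"method": "jog_arm", "body": {
  "dp": [
    [0, 0, -0.02],
    [0, 0, -0.04],
    [0, 0, -0.03],
    [0, 0, 0]
  ],
  "twist": [0, 0, 0, 0]
}}

```text
time: 5.7
tool_pos: [510.9, 228.5, 190.6]
tcp_rot: [-3.14, 0.003, -2.433]
contact_force: [0.7, 0.2, -5.1]
grip_width: 37.6
finger_force: 30.0
```

```bash
python3 plan.py 562.2 -88.5 180 -0.02 9; python3 -c "
from h import *
o=bot.get_obs();print(o['tcp_rot'],o['contact_force'],o['moment'])"
```

```text
at [510.9 228.5 190.6] -2.433 end [562.5 -88.1 179.6] q [ 0.28  0.43  1.49 -0.    1.22 -2.  ]
[[0.019, -0.03, 0.001], [0.018, -0.031, 0.001], [0.019, -0.03, 0.002], [0.018, -0.031, 0.001], [0.018, -0.031, 0.001], [0.019, -0.03, 0.001], [0.018, -0.031, 0.001], [0.018, -0.03, 0.001], [0.018, -0.031, 0.002]] tw 0.1
[-3.14011787e+00  3.10520138e-03 -2.43262082e+00] [ 0.67263839  0.1599935  -5.11464904] [ 0.16588943 -0.15853804  0.0092212 ]
```

Emit:
{"method": "jog_arm", "body": {
  "dp": [
    [0.01, -0.015, 0.001],
    [0.019, -0.031, 0.001],
    [0.019, -0.03, 0.002],
    [0.018, -0.031, 0.001],
    [0.018, -0.031, 0.001],
    [0.019, -0.03, 0.001],
    [0.018, -0.031, 0.001],
    [0.018, -0.03, 0.001],
    [0.018, -0.031, 0.002],
    [0.008, -0.015, 0]
  ],
  "twist": [0.1, 0.1, 0.1, 0.1, 0.1, 0.1, 0.1, 0.1, 0.1, 0.1]
}}

```text
time: 6.95
tool_pos: [560.1, -90.7, 175.9]
tcp_rot: [3.138, -0.003, -2.453]
contact_force: [-1.1, -0.9, -5.8]
grip_width: 37.9
finger_force: 30.0
```

Emit:
{"method": "jog_arm", "body": {
  "dp": [
    [0, 0, 0],
    [0, 0, 0]
  ],
  "twist": [0, 0]
}}

```text
time: 7.2
tool_pos: [560.8, -87.4, 177.7]
tcp_rot: [3.14, -0.001, -2.45]
contact_force: [-0.2, 0.4, -5.0]
grip_width: 38.0
finger_force: 30.0
```

```bash
python3 plan.py 562.2 -88.5 150 0 1; cat > m3.py <<'E'
from fit import *
import sys
o=bot.get_obs(); tag=sys.argv[1]
tp=o["tool_pos"]; print(tp,o["tcp_rot"],o["contact_force"],o["moment"])
ims={n:bot.capture(n) for n in("scene","top")}; P={n:K(n) for n in ims}
z0=tp[2]-99; c=np.array([tp[0],tp[1],z0+20]); H={}; view=[]
for n,im in ims.items():
    cv2.imwrite(f"pics/{n}{tag}.png",im)
    u,v=proj(n,c)[0].astype(int); r=(u-24,v-24,u+24,v+24)
    x0,y0,x1,y1=r; a=cv2.resize(im[y0:y1,x0:x1],None,fx=S,fy=S,interpolation=cv2.INTER_CUBIC).astype(int)
    m=((a[...,2]-a[...,0])>50).astype(np.uint8); m=cv2.morphologyEx(m,cv2.MORPH_OPEN,np.ones((5,5)))
    k=max(cv2.findContours(m,0,cv2.CHAIN_APPROX_NONE)[0],key=cv2.contourArea)[:,0]; H[n]=(k+.5)/S-.5+[x0,y0]
    w=cv2.resize(im[y0-20:y1+20,x0-20:x1+20],(390,390),interpolation=cv2.INTER_CUBIC); s=390/88
    cv2.polylines(w,[((H[n]-[x0-20,y0-20]+.5)*s).astype(np.int32)],True,(0,255,0)); view.append(w); 
    hull=cv2.convexHull(((proj(n,box(tp[0],tp[1],.201,52,z0,z0+40))-[x0-20,y0-20]+.5)*s).astype(np.int32)); cv2.polylines(w,[hull],True,(255,255,255))
cv2.imwrite(f"pics/v{tag}.png",np.hstack(view))
def g(q):
    out=[]
    for n in H:
        h=cv2.convexHull(proj(n,box(*q[:3],52,q[3],q[3]+40),P[n]).astype(np.float32))
        out.append(np.array([cv2.pointPolygonTest(h,(float(a),float(b)),True) for a,b in H[n][::2]])-q[4])
    return np.concatenate(out)
r=solve(g,[[tp[0],tp[1],.2,z0,.3],[tp[0],tp[1],.3,z0,.3]],[5,5,.1,5,.3]); print("head x y yaw z0",np.round(r[1],3),r[2],"exp z0",z0)
E
python3 m3.py a
```

```text
at [560.8 -87.4 177.7] -2.45 end [562.2 -88.5 150. ] q [-0.29  0.46  1.48  0.    1.2  -2.55]
[[-0.0004, -0.0017, 0.0277]] tw -0.0
[560.81540472 -87.4422262  177.70464429] [ 3.13999012e+00 -5.21609318e-04 -2.44961892e+00] [-0.15016502  0.40855247 -4.95319804] [ 0.19836608 -0.13483441 -0.03123598]
head x y yaw z0 [ 5.62232e+02 -8.73030e+01  1.61000e-01  8.16970e+01  8.99000e-01] 1.1462367116037002 exp z0 78.70464429279127
```

View pics/va.png

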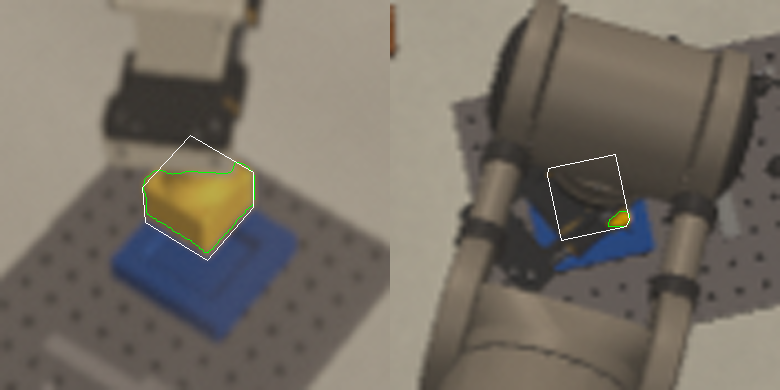

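Emit:
{"method": "jog_arm", "body": {
  "dp": [
    [-0.0004, -0.0017, 0.015],
    [0, 0, 0.013],
    [0, 0, 0],
    [0, 0, 0]
  ],
  "twist": [0, 0, 0, 0]
}}

```text
time: 7.8
tool_pos: [562.9, -89.4, 150.2]
tcp_rot: [-3.142, -0.0, -2.45]
contact_force: [0.6, -1.0, -4.9]
grip_width: 37.8
finger_force: 30.0
```

Emit:
{"method": "jog_arm", "body": {
  "dp": [
    [0, 0, 0.003],
    [0, 0, 0.003],
    [0, 0, 0.003],
    [0, 0, 0]
  ],
  "twist": [0, 0, 0, 0]
}}

```text
time: 8.3
tool_pos: [562.6, -89.4, 141.0]
tcp_rot: [3.141, -0.0, -2.45]
contact_force: [-0.3, 0.6, -4.9]
grip_width: 37.5
finger_force: 30.0
```

Emit:
{"method": "jog_arm", "body": {
  "dp": [
    [0, 0.0005, 0.002],
    [0, 0, 0.002],
    [0, 0, 0.001],
    [0, 0, 0]
  ],
  "twist": [0, 0, 0, 0]
}}

```text
time: 8.8
tool_pos: [562.4, -89.1, 136.2]
tcp_rot: [-3.142, -0.0, -2.45]
contact_force: [0.5, 0.6, -5.7]
grip_width: 37.6
finger_force: 30.0
```

Emit:
{"method": "jog_arm", "body": {
  "dp": [
    [0, 0, 0.002],
    [0, 0, 0.001],
    [0, 0, 0]
  ],
  "twist": [0, 0, 0]
}}

```text
time: 9.18
tool_pos: [562.4, -89.1, 133.2]
tcp_rot: [3.141, -0.0, -2.45]
contact_force: [0.3, 0.8, -4.5]
grip_width: 37.5
finger_force: 30.0
```

Emit:
{"method": "jog_arm", "body": {
  "dp": [
    [0, 0, 0.0015],
    [0, 0, 0.0015],
    [0, 0, 0]
  ],
  "twist": [0, 0, 0]
}}

```text
time: 9.55
tool_pos: [562.3, -89.0, 130.1]
tcp_rot: [3.141, -0.0, -2.45]
contact_force: [0.3, 0.6, -4.8]
grip_width: 38.0
finger_force: 30.0
```

Emit:
{"method": "jog_arm", "body": {
  "dp": [
    [0, 0, 0.001],
    [0, 0, 0.001],
    [0, 0, 0]
  ],
  "twist": [0, 0, 0]
}}

```text
time: 9.93
tool_pos: [562.4, -89.1, 128.2]
tcp_rot: [3.141, -0.0, -2.45]
contact_force: [0.4, 0.6, -4.5]
grip_width: 37.8
finger_force: 30.0
```

Emit:
{"method": "jog_arm", "body": {
  "dp": [
    [0, 0, 0.001],
    [0, 0, 0.001],
    [0, 0, 0.001],
    [0, 0, 0]
  ],
  "twist": [0, 0, 0, 0]
}}

```text
time: 10.42
tool_pos: [562.4, -89.1, 125.2]
tcp_rot: [3.142, -0.0, -2.45]
contact_force: [-0.1, 0.7, -4.6]
grip_width: 37.8
finger_force: 30.0
```

Emit:
{"method": "jog_arm", "body": {
  "dp": [
    [0, 0, 0.001],
    [0, 0, 0.001],
    [0, 0, 0]
  ],
  "twist": [0, 0, 0]
}}

```text
time: 10.8
tool_pos: [562.4, -89.1, 123.2]
tcp_rot: [3.141, -0.0, -2.45]
contact_force: [0.2, 0.7, -4.5]
grip_width: 37.7
finger_force: 30.0
```

```bash
python3 m3.py b
```

```text
[562.39857441 -89.06221004 123.19327548] [ 3.14149012e+00 -1.71057064e-04 -2.45008851e+00] [ 0.24187654  0.68900325 -4.48157101] [ 0.18327978 -0.15348945  0.00032022]
head x y yaw z0 [ 5.63989e+02 -8.78300e+01  1.46000e-01  2.58650e+01  1.55200e+00] 1.4389385251274371 exp z0 24.193275476509015
```

View pics/vb.png

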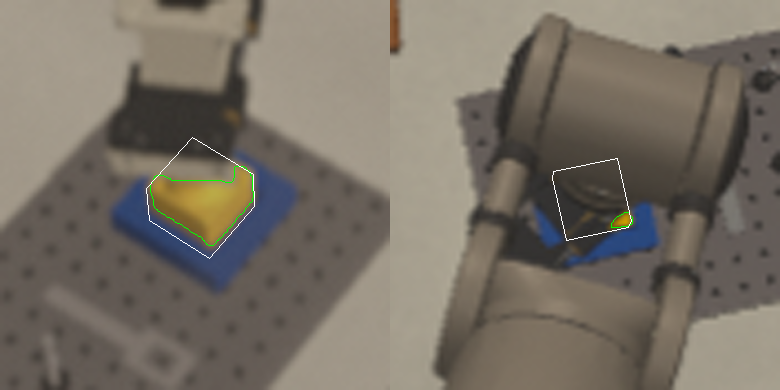

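Emit:
{"method": "jog_arm", "body": {
  "dp": [
    [0, 0, 0.001],
    [0, 0, 0.001],
    [0, 0, 0]
  ],
  "twist": [0, 0, 0]
}}

```text
time: 11.28
tool_pos: [562.4, -89.0, 121.2]
tcp_rot: [3.141, -0.0, -2.45]
contact_force: [-0.3, -0.1, -5.1]
grip_width: 37.6
finger_force: 30.0
```

Emit:
{"method": "jog_arm", "body": {
  "dp": [
    [0, 0, 0.001],
    [0, 0, 0]
  ],
  "twist": [0, 0]
}}

```text
time: 11.52
tool_pos: [562.7, -89.1, 120.9]
tcp_rot: [-3.141, 0.0, -2.45]
contact_force: [0.2, -0.1, -0.2]
grip_width: 38.1
finger_force: 30.0
```

Emit:
{"method": "jog_arm", "body": {
  "dp": [
    [0, 0, 0.001],
    [0, 0, 0]
  ],
  "twist": [0, 0]
}}

```text
time: 11.78
tool_pos: [562.8, -89.3, 120.7]
tcp_rot: [-3.14, 0.001, -2.45]
contact_force: [-1.7, -0.2, 7.0]
grip_width: 38.1
finger_force: 30.0
```

Emit:
{"method": "jog_arm", "body": {
  "dp": [
    [0, 0, -0.0004],
    [0, 0, 0],
    [0, 0, 0],
    [0, 0, 0],
    [0, 0, 0]
  ],
  "twist": [4, 6, 6, 4, 0]
}}

```text
time: 12.4
tool_pos: [563.0, -89.5, 120.8]
tcp_rot: [-3.14, 0.001, -2.798]
contact_force: [-1.6, -0.8, 5.9]
grip_width: 37.6
finger_force: 30.0
```

```bash
cat > o.py <<'E'
from plant import bot
o=bot.get_obs();print(round(o['time'],2),"p",o['tool_pos'].round(1),"yaw %.3f"%o['tcp_rot'][2],"F",o['contact_force'].round(1),"M",o['moment'].round(3),"q6 %.2f"%o['joint_positions'][5],"w %.1f"%o['grip_width'],"dq6 %.2f"%o["dq"][5])
E
python3 o.py
```

```text
12.4 p [563.  -89.5 120.8] yaw -2.798 F [-1.6 -0.8  5.9] M [0.112 0.287 0.028] q6 -2.21 w 37.6 dq6 -0.03
```

Emit:
{"method": "jog_arm", "body": {
  "dp": [
    [0, 0, 0],
    [0, 0, 0],
    [0, 0, 0],
    [0, 0, 0],
    [0, 0, 0]
  ],
  "twist": [5, 5, 5, 5, 0]
}}

```text
time: 13.02
tool_pos: [563.2, -89.8, 120.8]
tcp_rot: [-3.14, 0.002, 3.136]
contact_force: [-1.4, -1.9, 5.8]
grip_width: 38.1
finger_force: 30.0
```

```bash
python3 o.py
```

```text
13.03 p [563.2 -89.8 120.8] yaw 3.136 F [-1.4 -1.9  5.8] M [-0.231  0.165  0.012] q6 -1.86 w 38.1 dq6 -0.03
```

```bash
python3 m3.py c
```

```text
[563.17553446 -89.79834379 120.83551524] [-3.13993354e+00  2.30253142e-03  3.13587484e+00] [-1.35532361 -1.92285777  5.77651954] [-0.23078306  0.1646727   0.01204555]
head x y yaw z0 [ 5.63843e+02 -8.71790e+01  1.39000e-01  2.98730e+01  1.15300e+00] 0.8498059044551328 exp z0 21.83551524361944
```

View pics/vc.png

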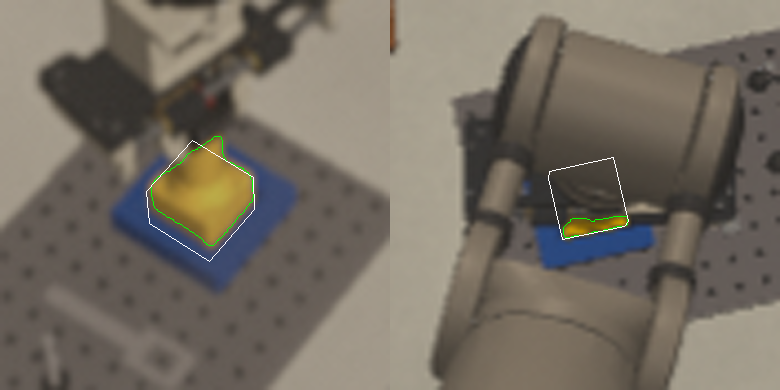

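Emit:
{"method": "jog_arm", "body": {
  "dp": [
    [0, 0, 0],
    [0, 0, 0],
    [0, 0, 0],
    [0, 0, 0]
  ],
  "twist": [5, 5, 5, 5]
}}

```text
time: 13.62
tool_pos: [563.2, -90.2, 120.9]
tcp_rot: [-3.14, 0.003, 2.785]
contact_force: [-2.3, -3.7, 6.6]
grip_width: 37.3
finger_force: 30.0
```

```bash
python3 o.py
```

```text
13.62 p [563.2 -90.2 120.9] yaw 2.785 F [-2.3 -3.7  6.6] M [-0.523  0.149  0.214] q6 -1.51 w 37.3 dq6 0.69
```

Emit:
{"method": "jog_arm", "body": {
  "dp": [
    [0, 0, 0],
    [0, 0, 0],
    [0, 0, 0],
    [0, 0, 0]
  ],
  "twist": [5, 5, 5, 5]
}}

```text
time: 14.12
tool_pos: [563.1, -90.5, 120.9]
tcp_rot: [-3.141, 0.004, 2.436]
contact_force: [-2.1, -3.9, 5.4]
grip_width: 37.9
finger_force: 30.0
```

```bash
python3 o.py
```

```text
14.12 p [563.1 -90.5 120.9] yaw 2.436 F [-2.1 -3.9  5.4] M [-0.801  0.321  0.13 ] q6 -1.16 w 37.9 dq6 0.69
```

Emit:
{"method": "jog_arm", "body": {
  "dp": [
    [0, 0, 0],
    [0, 0, 0],
    [0, 0, 0]
  ],
  "twist": [5, 5, 5]
}}

```text
time: 14.5
tool_pos: [562.9, -90.6, 120.9]
tcp_rot: [-3.141, 0.004, 2.174]
contact_force: [-3.1, -4.7, 6.9]
grip_width: 38.0
finger_force: 30.0
```

```bash
python3 o.py
```

```text
14.5 p [562.9 -90.6 120.9] yaw 2.174 F [-3.1 -4.7  6.9] M [-0.938  0.47   0.114] q6 -0.89 w 38.0 dq6 0.69
```

Emit:
{"method": "jog_arm", "body": {
  "dp": [
    [0, 0, 0],
    [0, 0, 0]
  ],
  "twist": [4, 4]
}}

```text
time: 14.75
tool_pos: [562.8, -90.7, 120.9]
tcp_rot: [-3.142, 0.004, 2.035]
contact_force: [-3.4, -4.3, 6.5]
grip_width: 37.6
finger_force: 30.0
```

```bash
python3 o.py
```

```text
14.75 p [562.8 -90.7 120.9] yaw 2.035 F [-3.4 -4.3  6.5] M [-1.059  0.593  0.194] q6 -0.76 w 37.6 dq6 0.55
```

Emit:
{"method": "jog_arm", "body": {
  "dp": [
    [0, 0, 0],
    [0, 0, 0]
  ],
  "twist": [4, 4]
}}

```text
time: 15.0
tool_pos: [562.7, -90.7, 120.9]
tcp_rot: [3.141, 0.004, 1.896]
contact_force: [-4.2, -5.8, 6.6]
grip_width: 37.6
finger_force: 30.0
```

```bash
python3 o.py
```

```text
15.0 p [562.7 -90.7 120.9] yaw 1.896 F [-4.2 -5.8  6.6] M [-1.051  0.664  0.157] q6 -0.62 w 37.6 dq6 0.55
```

Emit:
{"method": "jog_arm", "body": {
  "dp": [
    [0, 0, 0],
    [0, 0, 0]
  ],
  "twist": [3, 3]
}}

```text
time: 15.25
tool_pos: [562.6, -90.8, 121.0]
tcp_rot: [3.141, 0.003, 1.792]
contact_force: [-3.7, -5.2, 6.7]
grip_width: 37.6
finger_force: 30.0
```

```bash
python3 o.py
```

```text
15.25 p [562.6 -90.8 121. ] yaw 1.792 F [-3.7 -5.2  6.7] M [-1.126  0.697  0.134] q6 -0.51 w 37.6 dq6 0.42
```

Emit:
{"method": "jog_arm", "body": {
  "dp": [
    [0, 0, 0],
    [0, 0, 0]
  ],
  "twist": [3, 3]
}}

```text
time: 15.5
tool_pos: [562.6, -90.8, 120.9]
tcp_rot: [3.141, 0.003, 1.687]
contact_force: [-4.6, -5.3, 8.2]
grip_width: 37.8
finger_force: 30.0
```

```bash
python3 o.py
```

```text
15.5 p [562.6 -90.8 120.9] yaw 1.687 F [-4.6 -5.3  8.2] M [-1.12   0.773  0.17 ] q6 -0.41 w 37.8 dq6 0.41
```

Emit:
{"method": "jog_arm", "body": {
  "dp": [
    [0, 0, 0],
    [0, 0, 0]
  ],
  "twist": [3, 3]
}}

```text
time: 15.75
tool_pos: [562.6, -90.8, 121.0]
tcp_rot: [3.141, 0.003, 1.583]
contact_force: [-5.2, -4.8, 7.0]
grip_width: 37.7
finger_force: 30.0
```

```bash
python3 o.py
```

```text
15.75 p [562.6 -90.8 121. ] yaw 1.583 F [-5.2 -4.8  7. ] M [-1.111  0.779  0.315] q6 -0.30 w 37.7 dq6 0.41
```

Emit:
{"method": "jog_arm", "body": {
  "dp": [
    [0, 0, 0],
    [0, 0, 0]
  ],
  "twist": [3, 3]
}}

```text
time: 16.0
tool_pos: [562.6, -90.7, 121.0]
tcp_rot: [3.14, 0.003, 1.477]
contact_force: [-3.5, -5.0, 7.6]
grip_width: 37.3
finger_force: 30.0
```

```bash
python3 o.py
```

```text
16.0 p [562.6 -90.7 121. ] yaw 1.477 F [-3.5 -5.   7.6] M [-1.159  0.664 -0.062] q6 -0.20 w 37.3 dq6 0.42
```

Emit:
{"method": "jog_arm", "body": {
  "dp": [
    [0, 0, 0]
  ],
  "twist": [1.5]
}}

```text
time: 16.12
tool_pos: [563.2, -90.2, 120.8]
tcp_rot: [3.139, 0.002, 1.451]
contact_force: [-1.9, -5.5, 6.4]
grip_width: 37.9
finger_force: 30.0
```

```bash
python3 o.py
```

```text
16.12 p [563.2 -90.2 120.8] yaw 1.451 F [-1.9 -5.5  6.4] M [-1.02   0.13  -0.118] q6 -0.17 w 37.9 dq6 0.20
```

Emit:
{"method": "jog_arm", "body": {
  "dp": [
    [0, 0, 0]
  ],
  "twist": [1.5]
}}

```text
time: 16.25
tool_pos: [563.1, -89.5, 120.7]
tcp_rot: [3.139, 0.001, 1.425]
contact_force: [-1.9, 0.9, 6.7]
grip_width: 37.6
finger_force: 30.0
```

```bash
python3 o.py
```

```text
16.25 p [563.1 -89.5 120.7] yaw 1.425 F [-1.9  0.9  6.7] M [0.021 0.061 0.131] q6 -0.15 w 37.6 dq6 0.21
```

Emit:
{"method": "jog_arm", "body": {
  "dp": [
    [0, 0, 0],
    [0, 0, 0],
    [0, 0, 0],
    [0, 0, 0]
  ],
  "twist": [0, 0, 0, 0],
  "jaw": 0.08
}}

```text
time: 16.75
tool_pos: [562.4, -89.0, 119.5]
tcp_rot: [-3.141, -0.0, 1.425]
contact_force: [-0.2, -0.3, -0.4]
grip_width: 72.9
finger_force: 0.0
```

Emit:
{"method": "jog_arm", "body": {
  "dp": [
    [0, 0, -0.02],
    [0, 0, -0.05],
    [0, 0, -0.06],
    [0, 0.05, 0],
    [0, 0.06, 0],
    [0, 0.06, 0],
    [0, 0.06, 0],
    [0, 0, 0]
  ],
  "twist": [0, 0, 0, 0, 0, 0, 0, 0]
}}

```text
time: 17.75
tool_pos: [776.9, -121.3, 244.7]
tcp_rot: [-3.137, -0.0, 1.425]
contact_force: [-1.0, 0.1, -0.6]
grip_width: 80.0
finger_force: 0.0
```

```bash
python3 o.py; cat > m4.py <<'E'
from fit import *
w=[]
for n in("scene","top"):
    im=bot.capture(n); cv2.imwrite(f"pics/{n}d.png",im); u,v=proj(n,[562.4,-89,100])[0].astype(int); a=im[v-26:v+26,u-22:u+22]; w.append(cv2.resize(a,(395,467),interpolation=cv2.INTER_CUBIC))
cv2.imwrite("pics/vd.png",np.hstack(w))
E
python3 m4.py
```

```text
17.75 p [ 776.9 -121.3  244.7] yaw 1.425 F [-1.   0.1 -0.6] M [-0.044 -0.052  0.011] q6 -0.11 w 80.0 dq6 -0.00
```

View pics/vd.png

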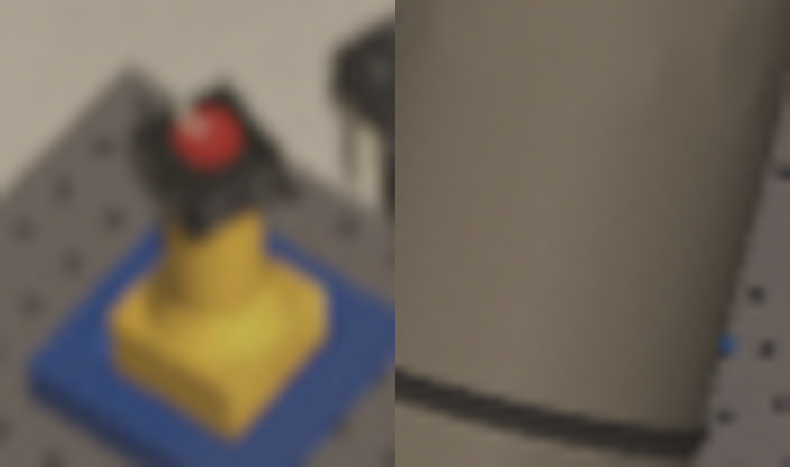

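```bash
python3 -c "
from plant import bot
print(bot.close_job())"
```

```text
the job is handed in; nothing more can be done
None
```

The torch is fully home and upright in the dock, its cap is screwed tight with one ratchet click, and I let go and handed the job in. The wrist torque pattern and the disc mark's angle in the last picture both show a single click. The hand-in gave no verdict.

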